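# Probe the waiting module through its matching guide ring

## Task

A module waits under one of the two gauge bridges: take from the rack the probe whose handle has the colour of the guide ring above that module, and lower it through that ring until the white band on its rod is level with the ring's top rim, never touching the bridge or the module with the probe. Finish while still holding the probe there in the gripper, upright, still and centred in the bore. Leave the other probe in the rack, and the module and the things round about where they are.

Things in the scene. Friction and masses are not known exactly. Their poses are not given: they have to be found in the camera images.
- handle_blue (a point): centre of the blue handle of the blue gauge probe, about 150 g. Along the probe's own z axis (up, tip down): a 12 mm round dark steel rod 84 mm long, a 36 mm round flange 6 mm thick, then the blue square handle, 26 x 26 mm across and 50 mm tall (side faces square to the probe's x and y axes). This point lies 25 mm above the flange's top, 115 mm above the tip. The probe stands upright in the rack, its flange on the rack's top plate
- band_blue (a point): middle of the 4 mm wide white band round the blue probe's rod, on the rod's axis, 54 mm above its tip and 61 mm below the handle's centre
- tip_blue (a point): the brass tip of the blue probe: centre of the rod's lower end face
- ring_blue (a point): centre of the top rim of the blue guide ring, 90 mm above the worktop; z up. The ring (44 mm outside, 28 mm bore) stands 10 mm high on the 10 mm thick cross plate of a fixed gauge bridge and the bore goes straight through both, 20 mm deep. Cross plate 50 (x) by 120 mm (y), on two posts at y = +-50 mm, over a black 110 x 120 x 6 mm base plate; open below the bore
- handle_orange (a point): centre of the orange handle of the orange gauge probe, about 150 g. Along the probe's own z axis (up, tip down): a 12 mm round dark steel rod 84 mm long, a 36 mm round flange 6 mm thick, then the orange square handle, 26 x 26 mm across and 50 mm tall (side faces square to the probe's x and y axes). This point lies 25 mm above the flange's top, 115 mm above the tip. The probe stands upright in the rack, its flange on the rack's top plate
- band_orange (a point): middle of the 4 mm wide white band round the orange probe's rod, on the rod's axis, 54 mm above its tip and 61 mm below the handle's centre
- tip_orange (a point): the brass tip of the orange probe: centre of the rod's lower end face
- ring_orange (a point): centre of the top rim of the orange guide ring, 90 mm above the worktop; z up. The ring (44 mm outside, 28 mm bore) stands 10 mm high on the 10 mm thick cross plate of a fixed gauge bridge and the bore goes straight through both, 20 mm deep. Cross plate 50 (x) by 120 mm (y), on two posts at y = +-50 mm, over a black 110 x 120 x 6 mm base plate; open below the bore
- rack: fixed grey rack that holds the two probes, 70 (x) by 190 (y) by 92 mm high, origin under its centre; its 8 mm top plate has two 24 mm through holes 100 mm apart, at y = +50 and -50 mm. A probe must rise 84 mm to clear it; the tops of the standing probes are 148 mm above the worktop
- module_top (a point): centre of the top of the aluminium-covered module (89 x 61 x 20 mm, loose) that waits on the base plate of one of the two bridges; its top is 26 mm above the worktop. The other bridge is empty
- film_roll: roll of blue film lying flat, 132 mm across, 85 mm high; loose bystander; origin under its centre
- mug: yellow mug, 68 mm high, loose bystander; origin at its underside
- bottle: small brown dropper bottle, 33 mm across, 102 mm high, loose bystander; origin under its centre
- black_tape: roll of black tape, 62 mm across, 19 mm high, loose bystander; origin under its centre
There are look-alikes about, which are no part of the job. What is shaped like the part that bears handle_blue but green is not meant.

How it is judged:
By the outcome, as a careful person would: the job done as asked, in the order asked, and still so for the second after the job is handed in, while the arm keeps its last pose, push and grip.
It also fails if it takes over 48 s, if anything falls off the work surface, if the arm or the gripper's body presses on something with over 40 N, if the wrist force passes 120 N, or if a joint passes its speed limit or range.

## Robot

A 7-joint arm with a two-finger parallel gripper is mounted at the origin on the work surface; the furniture and walls round the work are solid. World frame = base frame: x ahead of the robot, y to its left, z up, the work surface at z = 0. Lengths are in m, angles in degrees, forces in N, time in s.
With the tool pointing down it reaches from about 0.35 to 0.9 m from the base axis. Payload 7.2 kg.
Tool frame: the origin (TCP) lies at the centre of the arm's flange, where the gripper is bolted on; the fingertips stand 182 mm ahead of it and the grasp point (between the pads) lies 163 mm ahead of it; x points along the fingers, z is the direction in which the jaws open and shut, and the axes are right-handed (so a half turn about x gives the same grasp; the last joint's range is limited). The gripper opens to 88 mm and grips with 3 to 60 N. Pads are 20 mm wide; open, the fingers measure 115 mm over their backs; the gripper's body (75 mm by 178 mm) begins 61 mm behind the grasp point.
Start: joints at [69.66, 23.554, -0.728, 91.456, 0.321, 64.991, -4.71], TCP at [0.177, -0.599, 0.405] pointing down, gripper open.
Joint ranges: [-169.25, 169.25], [-16.82, 113.86], [-84.01, 82.57], [7.8, 145.47], [-59.2, 239.2], [7.22, 106.19], [-163.78, 163.78]. Speed limits (degrees/s): [136.94, 136.94, 172.46, 172.46, 180, 180, 180].

## Interface

Orientations are given as a 3x3 rotation matrix whose columns are the frame's x, y, z axes.
In Python, from bench import read_state, optics, finish_job gives the robot as it stands. The module is installed in compiled form; this text tells all that it offers.
- The arm moves only by the tool send_rows, never from a script. Its argument "deltas" is a list of rows, each a list of 2 entries, a list of its own where there are three numbers: the shift along the tool's x, y, z in mm, then the turn about the tool's x in rad. A call has 1 to 5 rows; each row is the pose to reach, as a shift and turn from the pose commanded when the call began, along the tool's axes at that moment; what a row does not reach only later rows make up. A row lasts 1/8 s, in which the tool goes at most 62.5 mm and 10.7 degrees, less where a joint would pass 70% of its speed; a pose out of reach is approached as far as the arm can. A call with a gripper value outside its range is refused whole. "fingers" is the finger opening in mm, from 0 to 87.8, set as the call begins (left out, the last holds). The fingers move at their own pace and stop on an object; "newtons" is the grip in N (left out, the last holds). Time passes only in rows, so rows that repeat a pose let the fingers close. It gives the time, the measured TCP pose, the force and the opening at its end, in the units of the state.
- read_state(): the state, without advancing time (a new reading comes with each control period).
- optics.snapshot(name): name is "scene" or "side" or "wrist"; returns the picture (400x640x3 uint8, red, green, blue); there is no depth.
- optics.get_calibration(name): a dict with "mtx" (3x3 intrinsics, pixels), "k1" (the pictures are not rectified: a ray, as slopes to the right and down, at radius r is drawn at 1 + k1 r^2 times it, then the intrinsics apply), "cam_to_world" (4x4, takes a point from camera to world coordinates). Camera axes: x right, y down, z forward; pixel columns grow to the right and rows downward; lengths in m; the calibration is good to about 2 mm. A picture is of the moment at which its call begins: read the wrist's pose just before it. get_calibration takes no time and is no camera call; for the wrist camera it gives the pose at the moment of the call.
- finish_job(): hands the job in, once; it reports no verdict.
The state is a dict: "time": time; "joint_positions": joint angles; "joint_velocities": joint speeds; "joint_torque": joint torques, N m; "ee_pos": TCP position; "eef_rot": TCP orientation; "wrist_force": force on the tool from outside, world axes, zero at the start; "torque": the same for the moment, N m; "width": finger opening in m.
Only numpy, scipy, OpenCV 4.12 (cv2) and the standard library are available. Lean on these libraries where they do the work, as an engineer would, in place of code of your own. Each camera call takes 0.05 s, during which the arm holds its last target.

## Working session

There is one attempt and no reset: what is moved stays moved. The work goes in short steps, Python scripts to look and compute and a tool call to move; the robot and the scene stay as the last step left them, time stands still between calls to the robot, and variables do not carry over. Pictures are saved under pics/ and viewed, and the job is handed in when it is done.

Besides the shell and the picture viewer there is one more tool, called after ">>>" as name(argument=value, ...) on one line, values as JSON. send_rows: Moves the arm, as the interface text tells. Its arguments: {"type":"object","properties":{"deltas":{"type":"array"},"fingers":{"type":"number"},"newtons":{"type":"number"}},"required":["deltas"]}

```bash
mkdir -p pics; cat > h.py <<'E'
import numpy as np, cv2
from bench import read_state, optics, finish_job
def snap(n,f):
    c=optics.get_calibration(n); im=optics.snapshot(n)
    cv2.imwrite('pics/'+f+'.png',cv2.cvtColor(im,cv2.COLOR_RGB2BGR)); np.savez('pics/'+f+'.npz',im=im,mtx=c['mtx'],k1=c['k1'],T=c['cam_to_world']); return im,c
def load(f):
    d=np.load('pics/'+f+'.npz'); return d['im'],dict(mtx=d['mtx'],k1=float(d['k1']),cam_to_world=d['T'])
def ray(c,u,v):
    K=np.array(c['mtx']);T=np.array(c['cam_to_world'])
    d=cv2.undistortPoints(np.array([[[u,v]]],float),K,np.array([c['k1'],0,0,0,0.]))[0,0]
    r=T[:3,:3]@np.array([d[0],d[1],1]); return T[:3,3],r
def onz(c,u,v,z):
    o,r=ray(c,u,v); return o+r*(z-o[2])/r[2]
def proj(c,p):
    K=np.array(c['mtx']);T=np.array(c['cam_to_world'])
    q=T[:3,:3].T@(np.array(p)-T[:3,3]); x=q[:2]/q[2]; x=x*(1+c['k1']*(x@x)); return K[:2,:2]@x+K[:2,2]
def meet(c1,p1,c2,p2):
    o1,r1=ray(c1,*p1);o2,r2=ray(c2,*p2)
    r1=r1/np.linalg.norm(r1);r2=r2/np.linalg.norm(r2)
    s=np.linalg.lstsq(np.c_[r1,-r2],o2-o1,rcond=None)[0]
    a=o1+s[0]*r1;b=o2+s[1]*r2; return (a+b)/2,np.linalg.norm(a-b)
E
python3 - <<'E'
from h import *
np.set_printoptions(precision=4,suppress=True)
s=read_state(); print(s)
for n in ['scene','side','wrist']:
    im,c=snap(n,n+'0'); print(n,c)
E
```

```text
{'time': 0.0, 'joint_positions': array([69.6613, 23.6016, -0.7292, 91.5039,  0.3205, 64.9928, -4.7085]), 'joint_velocities': array([ 0.0373,  0.0143, -0.0274,  0.0799, -0.0736, -0.1046,  0.0201]), 'joint_torque': array([  0.0003, -58.7934,   0.6421, -29.1074,  -0.0537,   0.0183,
         0.0001]), 'ee_pos': array([ 0.1767, -0.5993,  0.4038]), 'eef_rot': array([[-0.0006,  0.9591,  0.2829],
       [ 0.0016,  0.2829, -0.9591],
       [-1.    , -0.0001, -0.0017]]), 'wrist_force': array([-0.349 , -0.6924, -0.2281]), 'torque': array([-0.0085, -0.0043,  0.0064]), 'width': 0.08817127325758552}
scene {'mtx': array([[401.3013,   0.    , 317.6656],
       [  0.    , 401.3013, 199.1196],
       [  0.    ,   0.    ,   1.    ]]), 'k1': -0.007524883710235022, 'cam_to_world': array([[-0.8781, -0.3393,  0.3372,  0.2804],
       [-0.4783,  0.6056, -0.636 ,  0.7236],
       [ 0.0116, -0.7198, -0.6941,  0.796 ],
       [ 0.    ,  0.    ,  0.    ,  1.    ]])}
side {'mtx': array([[415.1606,   0.    , 319.1932],
       [  0.    , 415.1606, 199.2972],
       [  0.    ,   0.    ,   1.    ]]), 'k1': -0.03565099050295091, 'cam_to_world': array([[ 0.9294, -0.25  ,  0.2717,  0.2947],
       [-0.3692, -0.6197,  0.6926, -0.7156],
       [-0.0048, -0.7439, -0.6682,  0.8908],
       [ 0.    ,  0.    ,  0.    ,  1.    ]])}
wrist {'mtx': array([[307.1651,   0.    , 321.4203],
       [  0.    , 307.1651, 203.0391],
       [  0.    ,   0.    ,   1.    ]]), 'k1': -0.015686154734700097, 'cam_to_world': array([[ 0.283 , -0.9245, -0.2555,  0.2462],
       [-0.9591, -0.2731, -0.0742, -0.5782],
       [-0.0012,  0.266 , -0.964 ,  0.3842],
       [ 0.    ,  0.    ,  0.    ,  1.    ]])}
```

View pics/scene0.png

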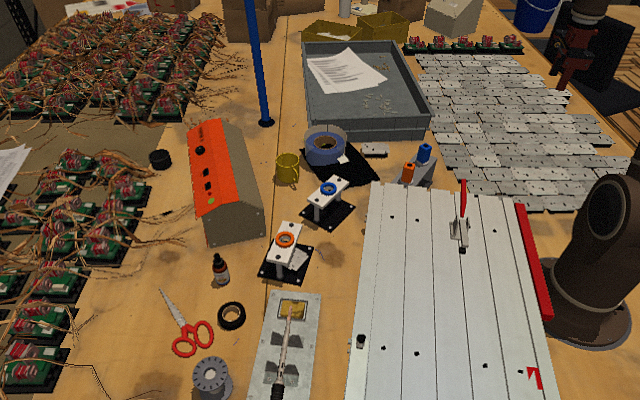

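View pics/side0.png

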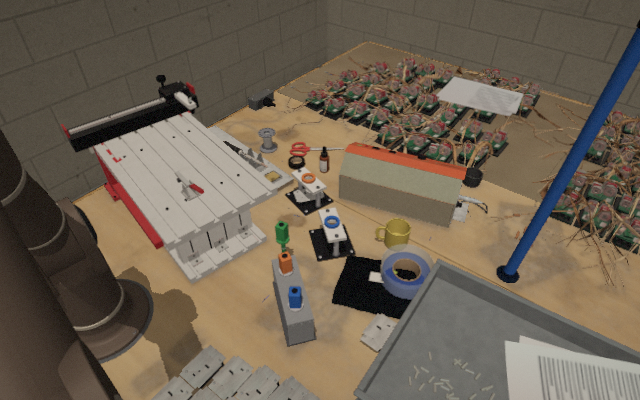

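View pics/wrist0.png

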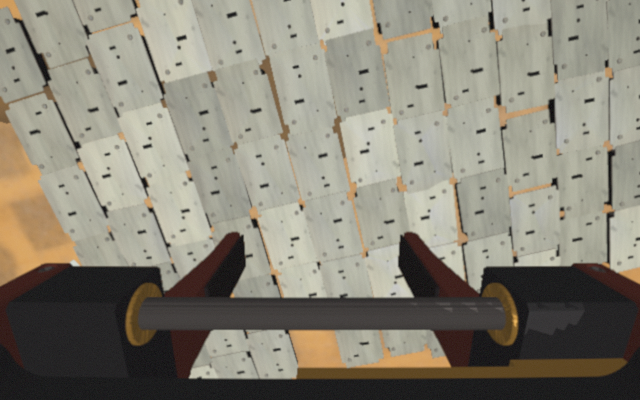

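Scene view: orange ring near (285,240), blue ring near (328,188), and the rack with orange (408,172) and blue (424,152) handles. In the side view the rings are at (308,178) and (332,223), the handles at (286,263) and (295,297), and the green look-alike at (282,232). I'll zoom in to find the module.

```bash
python3 - <<'E'
from h import *
a=cv2.imread('pics/scene0.png')[130:300,240:460]; b=cv2.imread('pics/side0.png')[140:350,230:380]
cv2.imwrite('pics/za.png',cv2.resize(a,None,fx=3.5,fy=3.5,interpolation=cv2.INTER_CUBIC))
cv2.imwrite('pics/zb.png',cv2.resize(b,None,fx=2.8,fy=2.8,interpolation=cv2.INTER_CUBIC))
for n in['scene0','side0']:
    im,c=load(n); hsv=cv2.cvtColor(im,cv2.COLOR_RGB2HSV)
    for nm,lo,hi in[('blue',(105,150,50),(122,255,255)),('orange',(6,170,120),(16,255,255)),('green',(60,120,40),(85,255,255))]:
        m=cv2.inRange(hsv,lo,hi); k,l,st,ce=cv2.connectedComponentsWithStats(m)
        print(n,nm,[(st[i].tolist(),ce[i].round(1).tolist()) for i in range(1,k) if st[i][4]>40 and 200<ce[i][0]<460 and 130<ce[i][1]<330])
E
```

```text
scene0 blue [([417, 143, 15, 20, 197], [423.7, 153.1]), ([321, 182, 15, 13, 110], [328.0, 188.3])]
scene0 orange [([186, 118, 53, 101, 3308], [210.5, 166.9]), ([404, 161, 11, 9, 54], [409.1, 165.6]), ([275, 232, 19, 14, 125], [284.5, 238.6])]
scene0 green []
side0 blue [([325, 216, 14, 12, 86], [331.4, 221.5]), ([289, 287, 12, 21, 214], [294.6, 297.7])]
side0 orange [([346, 143, 121, 37, 1190], [408.8, 160.4]), ([302, 173, 13, 10, 54], [307.8, 177.8]), ([279, 252, 13, 21, 176], [285.4, 262.7])]
side0 green [([276, 221, 13, 26, 226], [281.7, 233.3])]
```

View pics/za.png

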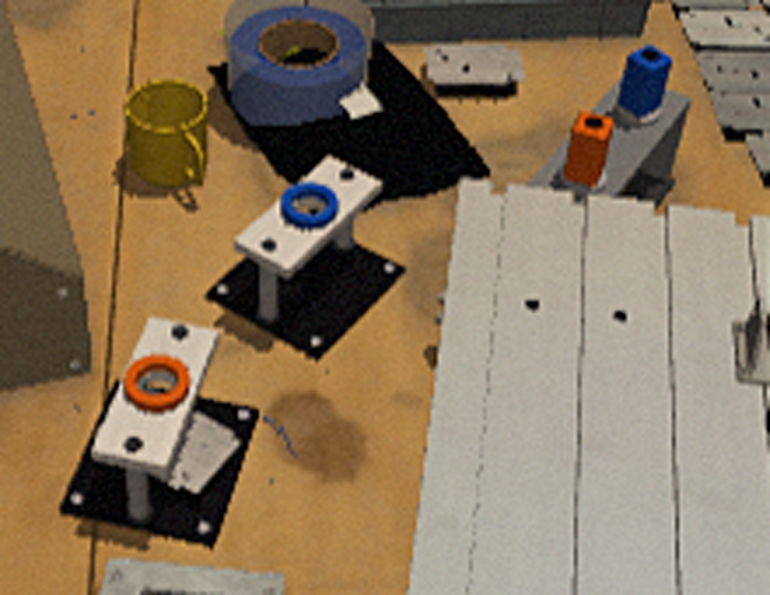

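View pics/zb.png

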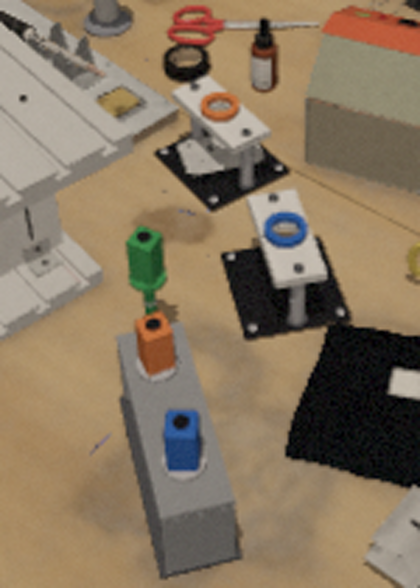

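```bash
python3 - <<'E'
from h import *
np.set_printoptions(precision=4,suppress=True)
i1,c1=load('scene0');i2,c2=load('side0')
S=lambda x,y:(240+(x+.5)/3.5-.5,130+(y+.5)/3.5-.5)
D=lambda x,y:(230+(x+.5)/2.8-.5,140+(y+.5)/2.8-.5)
for n,a,b,z in [('hO',S(594,123),D(152,323),.148),('hB',S(651,52),D(183,421),.148),('rO',S(157,381),D(221,106),.09),('rB',S(309,204),D(286,228),.09)]:
    print(n,meet(c1,a,c2,b),onz(c1,*a,z),onz(c2,*b,z))
g=D(144,236)
for z in(.148,.12,.1,.18):print('green',z,onz(c2,*g,z), proj(c1,onz(c2,*g,z)))
# bridge bases corners, z=.006
for p in [(258,411),(65,512),(213,545)]: print('baseO scene',onz(c1,*S(*p),.006))
for p in [(157,152),(213,208),(289,169)]: print('baseO side',onz(c2,*D(*p),.006))
for p in [(208,292),(317,357),(404,268)]: print('baseB scene',onz(c1,*S(*p),.006))
for p in [(152,318),(186,418),(118,340),(178,325)]: print('cross/rack side',onz(c2,*D(*p),.092))
for p in [(240,556),(163,577),]: print('rack bot side',onz(c2,*D(*p),0))
# white table corners at several z
for z in(0,.1):
  for p in [(131,143),(20,190),(102,275)]: print('table',z,onz(c2,*D(*p),z))
  for p in [(460,180),(660,200)]: print('table sc',z,onz(c1,*S(*p),z))
# module corners z=.026
for p in [(205,412),(240,440),(200,492),(172,480)]: print('mod',onz(c1,*S(*p),.026))
E
```

```text
hO (array([ 0.4496, -0.0958,  0.1483]), np.float64(0.0019894999525717355)) [ 0.4507 -0.0965  0.148 ] [ 0.4486 -0.0958  0.148 ]
hB (array([ 0.4402, -0.1997,  0.1498]), np.float64(0.0007478618113747107)) [ 0.441  -0.2023  0.148 ] [ 0.4402 -0.1985  0.148 ]
rO (array([0.6294, 0.2252, 0.0852]), np.float64(0.0008227423581689274)) [0.6275 0.2285 0.09  ] [0.627  0.2193 0.09  ]
rB (array([0.6215, 0.0228, 0.0859]), np.float64(0.0010374111104342152)) [0.6201 0.0266 0.09  ] [0.6193 0.0188 0.09  ]
green 0.148 [0.4736 0.0039 0.148 ] [386.5669 184.6674]
green 0.12 [0.4804 0.031  0.12  ] [378.3656 198.8113]
green 0.1 [0.4852 0.0503 0.1   ] [372.5518 208.8362]
green 0.18 [ 0.4659 -0.0271  0.18  ] [396.0288 168.3461]
baseO scene [0.5903 0.1581 0.006 ]
baseO scene [0.6617 0.298  0.006 ]
baseO scene [0.5611 0.2722 0.006 ]
baseO side [0.5635 0.266  0.006 ]
baseO side [0.5912 0.1543 0.006 ]
baseO side [0.6935 0.1819 0.006 ]
baseB scene [0.6823 0.0729 0.006 ]
baseB scene [0.5769 0.0914 0.006 ]
baseB scene [ 0.5595 -0.0262  0.006 ]
cross/rack side [ 0.4621 -0.0435  0.092 ]
cross/rack side [ 0.4545 -0.1576  0.092 ]
cross/rack side [ 0.4262 -0.0565  0.092 ]
cross/rack side [ 0.4811 -0.0599  0.092 ]
rack bot side [ 0.4684 -0.2424  0.    ]
rack bot side [ 0.4024 -0.2366  0.    ]
table 0 [ 0.542   0.2994 -0.    ]
table 0 [0.4018 0.2687 0.    ]
table 0 [0.4512 0.1091 0.    ]
table sc 0 [ 0.5645 -0.1528  0.    ]
table sc 0 [ 0.4061 -0.2125  0.    ]
table 0.1 [0.5142 0.1854 0.1   ]
table 0.1 [0.3898 0.1582 0.1   ]
table 0.1 [0.4336 0.0165 0.1   ]
table sc 0.1 [ 0.5288 -0.0427  0.1   ]
table sc 0.1 [ 0.3903 -0.0949  0.1   ]
mod [0.6145 0.1913 0.026 ]
mod [0.5809 0.2009 0.026 ]
mod [0.5827 0.2518 0.026 ]
mod [0.6041 0.2525 0.026 ]
```

```bash
python3 - <<'E'
from h import *
b=cv2.imread('pics/side0.png')[60:300,50:340]
cv2.imwrite('pics/zc.png',cv2.resize(b,None,fx=2.5,fy=2.5,interpolation=cv2.INTER_CUBIC))
E
```

```text
(no output)
```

View pics/zc.png

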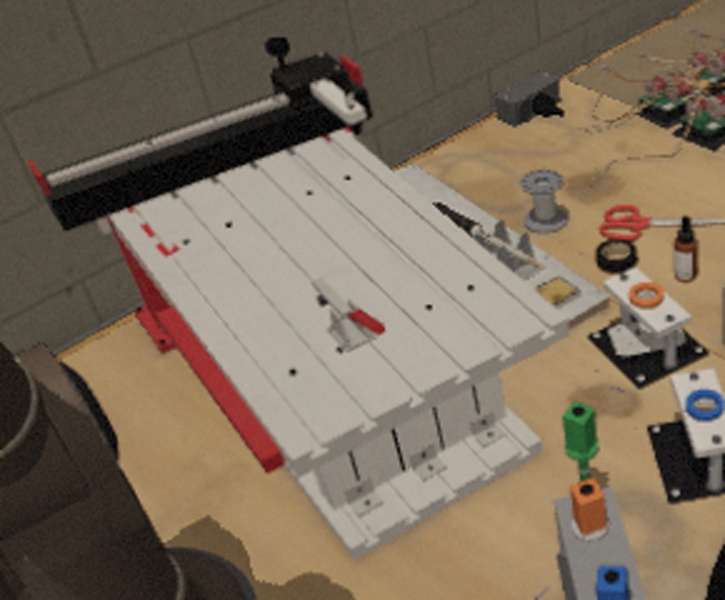

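```bash
python3 - <<'E'
from h import *
np.set_printoptions(precision=4,suppress=True)
i1,c1=load('scene0');i2,c2=load('side0')
print(meet(c1,(371,182),c2,(276.8,190)))
print(meet(c1,(523,203),c2,(170,244)))
print('clamp tip',meet(c1,(463,181),c2,(50+382/2.5,60+325/2.5)))
print('box top', meet(c1,(195,217),c2,(346,150)))
print('bottle', meet(c1,(216,255),c2,(324,149)))
E
```

```text
(array([0.4895, 0.0728, 0.2017]), np.float64(0.003553414865621764))
(array([ 0.1965, -0.0173,  0.2058]), np.float64(0.029204617133282658))
clamp tip (array([0.3088, 0.0561, 0.2716]), np.float64(0.00221725577981456))
box top (array([0.8046, 0.2975, 0.1135]), np.float64(0.0439818687311401))
bottle (array([0.7307, 0.3434, 0.0904]), np.float64(0.005431218361922233))
```

The aluminium module lies under the orange bridge, visible below its cross plate at zoomed scene (205,450). So the job is the orange probe at about (0.450, -0.096), top 0.148 as given. I'll move above it.

>>> send_rows(deltas=[[[-5,40,-40],0.05],[[-10,80,-80],0.1],[[-15,120,-120],0.15],[[-15,160,-160],0.2],[[-15,200,-200],0.25]], fingers=70)

```text
time: 0.78
ee_pos: [0.3126, -0.3493, 0.4197]
eef_rot: [[0.0, 0.999, 0.035], [-0.0, 0.035, -0.999], [-1.0, 0.0, 0.0]]
wrist_force: [0.6, -0.8, 0.4]
width: 0.0702
```

```bash
python3 - <<'E'
from h import *
np.set_printoptions(precision=4,suppress=True)
s=read_state(); R=s['eef_rot'];p=s['ee_pos'];print(s['time'],p,R,s['joint_positions'])
print(R.T@(np.array([.4496,-.0958,.42])-p)*1000)
E
```

```text
0.775 [ 0.3126 -0.3493  0.4197] [[ 0.0002  0.9994  0.0352]
 [-0.0003  0.0352 -0.9994]
 [-1.      0.0002  0.0003]] [ 48.7613   7.7491  -7.2029 110.7714   1.1074  61.5265 -46.8896]
[  -0.3405  145.8198 -248.4781]
```

>>> send_rows(deltas=[[[0,30,-50],0.03],[[0,60,-100],0.06],[[0,90,-150],0.09],[[0,120,-200],0.12],[[0,146,-248],0.12]])

```text
time: 1.4
ee_pos: [0.4494, -0.096, 0.4197]
eef_rot: [[0.0, 0.997, -0.083], [-0.0, -0.083, -0.997], [-1.0, 0.0, 0.0]]
wrist_force: [0.1, -1.1, 0.1]
width: 0.0698
```

>>> send_rows(deltas=[[[0,0,0],0],[[0,0,0],0]])

```text
time: 1.65
ee_pos: [0.4485, -0.0983, 0.4194]
eef_rot: [[-0.001, 0.997, -0.083], [-0.0, -0.083, -0.997], [-1.0, -0.001, 0.0]]
wrist_force: [0.2, 0.4, -0.4]
width: 0.0701
```

```bash
python3 - <<'E'
from h import *
np.set_printoptions(precision=4,suppress=True)
s=read_state(); R=s['eef_rot'];p=s['ee_pos'];print(s['time'],p,R,s['joint_positions'])
im,c=snap('wrist','w1'); print(c['cam_to_world'])
hsv=cv2.cvtColor(im,cv2.COLOR_RGB2HSV)
m=cv2.inRange(hsv,(4,150,80),(16,255,255))
k,l,st,ce=cv2.connectedComponentsWithStats(m); print([(st[i].tolist(),ce[i].round(1).tolist()) for i in range(1,k) if st[i][4]>100])
E
```

```text
1.65 [ 0.4485 -0.0983  0.4194] [[-0.0008  0.9966 -0.0829]
 [-0.0003 -0.0829 -0.9966]
 [-1.     -0.0008  0.0004]] [ 25.9893   7.8466 -21.5859 111.1322   3.2961  61.6517 -91.7393]
[[-0.0828 -0.9605 -0.2657  0.5207]
 [-0.9966  0.0801  0.0212 -0.1037]
 [ 0.0009  0.2665 -0.9638  0.3996]
 [ 0.      0.      0.      1.    ]]
[([304, 179, 32, 42, 880], [319.4, 198.8])]
```

View pics/w1.png

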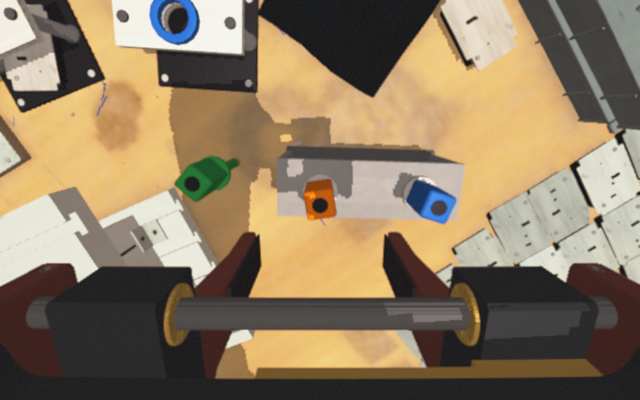

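```bash
python3 - <<'E'
from h import *
b=cv2.imread('pics/w1.png')[140:240,160:480]
cv2.imwrite('pics/zd.png',cv2.resize(b[:,110:210],None,fx=6,fy=6,interpolation=cv2.INTER_CUBIC))
E
```

```text
(no output)
```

View pics/zd.png

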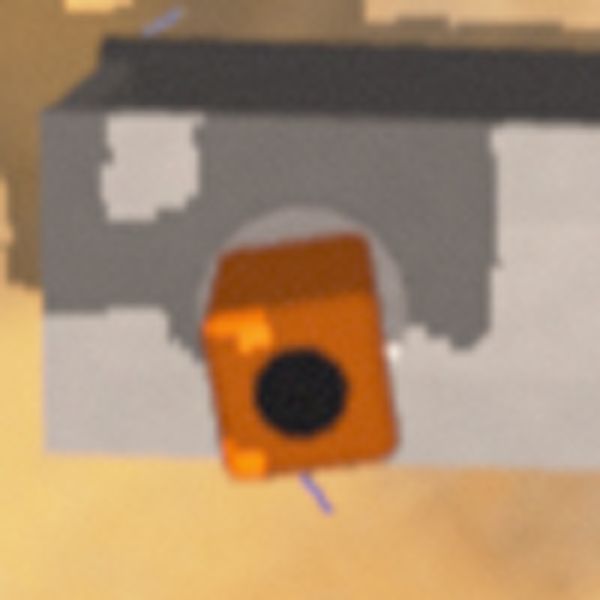

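```bash
python3 - <<'E'
from h import *
np.set_printoptions(precision=4,suppress=True)
im,c=load('w1')
U=lambda x,y:(270+(x+.5)/6-.5,140+(y+.5)/6-.5)
P=np.array([onz(c,*U(*p),.148)[:2] for p in [(203,318),(380,300),(402,457),(228,482)]]);print(P,P.mean(0))
for i in range(4):
    d=P[(i+1)%4]-P[i];print(np.linalg.norm(d),np.degrees(np.arctan2(d[1],d[0])))
print('hole',onz(c,*U(301,393),.148))
print('flange ctr', onz(c,*U(303,300),.098))
# bottom edge of handle back face at z=.098
a=onz(c,*U(215,255),.098);b=onz(c,*U(370,234),.098);d=b-a;print(a,b,np.linalg.norm(d),np.degrees(np.arctan2(d[1],d[0])))
a=onz(c,*U(45,110),.092);b=onz(c,*U(600,125),.092);d=b-a;print('rack',a,np.degrees(np.arctan2(d[1],d[0])))
s=read_state();z=s['eef_rot'][:,2];print('jaw',np.degrees(np.arctan2(z[1],z[0])))
E
```

```text
[[ 0.4617 -0.0838]
 [ 0.4622 -0.1088]
 [ 0.439  -0.1102]
 [ 0.4373 -0.085 ]] [ 0.45  -0.097]
0.0249495783777463 -88.80625288348908
0.02331327678957001 -176.40669031294337
0.0252640415067386 93.82439516041006
0.024462070629362034 2.805980373499379
hole [ 0.4497 -0.0966  0.148 ]
flange ctr [ 0.4517 -0.0969  0.098 ]
[ 0.4606 -0.0829  0.098 ] [ 0.462  -0.1089  0.098 ] 0.026048012900678347 -86.92101027073846
rack [ 0.4862 -0.0567  0.092 ] -96.3025106085871
jaw -94.84153991598231
```

Top face of the orange handle: sides about 25 mm, centre (0.450, -0.097), edges turned about 8° from the jaws. I'll turn, descend partway, then settle.

>>> send_rows(deltas=[[[20,1.4,-1.7],-0.137],[[40,1.4,-1.7],-0.137],[[60,1.4,-1.7],-0.137],[[60,1.4,-1.7],-0.137],[[60,1.4,-1.7],-0.137]])

```text
time: 2.33
ee_pos: [0.4503, -0.0971, 0.3603]
eef_rot: [[0.0, 0.999, 0.052], [-0.0, 0.052, -0.999], [-1.0, 0.0, 0.0]]
wrist_force: [0.1, 1.1, -0.6]
width: 0.0703
```

```bash
python3 - <<'E'
from h import *
np.set_printoptions(precision=4,suppress=True)
s=read_state(); R=s['eef_rot'];p=s['ee_pos'];print(s['time'],p,R,s['joint_velocities'])
im,c=snap('wrist','w2')
b=cv2.imread('pics/w2.png')[100:300,220:420]
cv2.imwrite('pics/ze.png',cv2.resize(b,None,fx=3,fy=3,interpolation=cv2.INTER_CUBIC))
E
```

```text
2.325 [ 0.4503 -0.0971  0.3603] [[ 0.0005  0.9986  0.0522]
 [-0.0003  0.0522 -0.9986]
 [-1.      0.0005  0.0003]] [-0.3772 -0.2887 -0.2425 -0.3976 -0.0029 -0.2339 -0.1591]
```

View pics/ze.png

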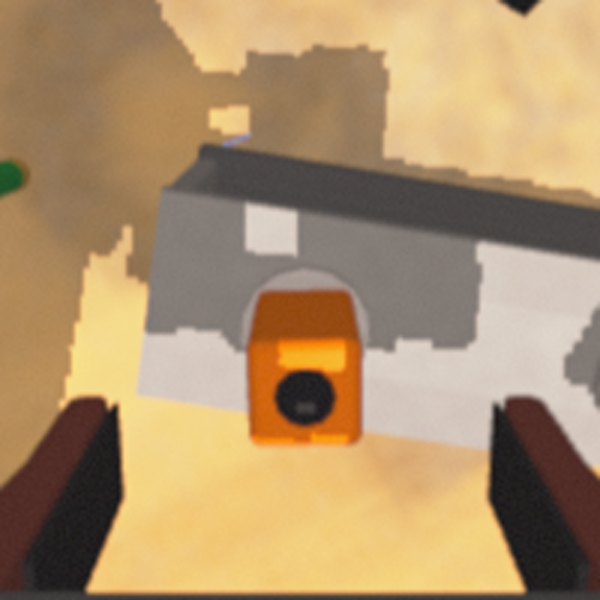

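```bash
python3 - <<'E'
from h import *
np.set_printoptions(precision=4,suppress=True)
im,c=load('w2')
U=lambda x,y:(220+(x+.5)/3-.5,100+(y+.5)/3-.5)
print(np.array([onz(c,*U(*p),.148)[:2] for p in [(305,397),(248,340),(358,338),(362,440),(252,443)]]))
E
```

```text
[[ 0.4497 -0.0966]
 [ 0.4623 -0.0835]
 [ 0.464  -0.1075]
 [ 0.4401 -0.11  ]
 [ 0.438  -0.0852]]
```

Jaws and handle are now square, and the handle centre is (0.450, -0.0966) against the TCP at (0.4503, -0.0971). I'll descend and grip.

>>> send_rows(deltas=[[[20,0,0],0],[[40,0,-0.5],0],[[60,0,-0.5],0],[[74,0,-0.5],0],[[74,0,-0.5],0]])

```text
time: 3.0
ee_pos: [0.4502, -0.0959, 0.2853]
eef_rot: [[-0.001, 0.999, 0.054], [0.0, 0.054, -0.999], [-1.0, -0.001, -0.0]]
wrist_force: [0.4, -0.7, -0.2]
width: 0.0699
```

>>> send_rows(deltas=[[[0,0,0],0],[[0,0,0],0],[[0,0,0],0],[[0,0,0],0],[[0,0,0],0]], fingers=15, newtons=30)

```text
time: 3.62
ee_pos: [0.4504, -0.0959, 0.2858]
eef_rot: [[0.0, 0.999, 0.054], [-0.0, 0.054, -0.999], [-1.0, 0.0, 0.0]]
wrist_force: [-0.6, -0.2, 1.9]
width: 0.0262
```

>>> send_rows(deltas=[[[0,0,0],0],[[0,0,0],0]])

```text
time: 3.88
ee_pos: [0.4504, -0.0959, 0.2857]
eef_rot: [[0.0, 0.999, 0.054], [-0.0, 0.054, -0.999], [-1.0, 0.0, 0.0]]
wrist_force: [-0.6, 0.0, 2.5]
width: 0.026
```

>>> send_rows(deltas=[[[-10,0,0],0],[[-30,0,0],0],[[-50,0,0],0],[[-70,0,0],0],[[-90,0,0],0]])

```text
time: 4.5
ee_pos: [0.4502, -0.0956, 0.3767]
eef_rot: [[0.0, 0.999, 0.054], [0.0, 0.054, -0.999], [-1.0, 0.0, -0.0]]
wrist_force: [-0.3, -0.8, -1.0]
width: 0.0258
```

>>> send_rows(deltas=[[[-25,0,0],0],[[-50,0,0],0],[[-75,0,0],0],[[-100,0,0],0],[[-110,0,0],0]])

```text
time: 5.12
ee_pos: [0.4503, -0.0955, 0.4872]
eef_rot: [[0.002, 0.999, 0.054], [-0.0, 0.054, -0.999], [-1.0, 0.002, 0.001]]
wrist_force: [-0.4, -0.7, -2.2]
width: 0.0262
```

```bash
python3 - <<'E'
from h import *
np.set_printoptions(precision=4,suppress=True)
s=read_state(); R=s['eef_rot'];p=s['ee_pos'];print(s['time'],p,s['wrist_force'],s['width'],s['joint_positions'])
im,c=snap('wrist','w3');snap('side','s3')
print(R.T@(np.array([.628,.224,p[2]])-p)*1000)
E
```

```text
5.125 [ 0.4503 -0.0955  0.4872] [-0.3607 -0.6885 -2.2348] 0.026173587685079172 [ 27.1483   4.7454 -22.507  105.1029   1.9409  70.4043 -82.8417]
[   0.2303  194.6904 -309.4865]
```

View pics/w3.png

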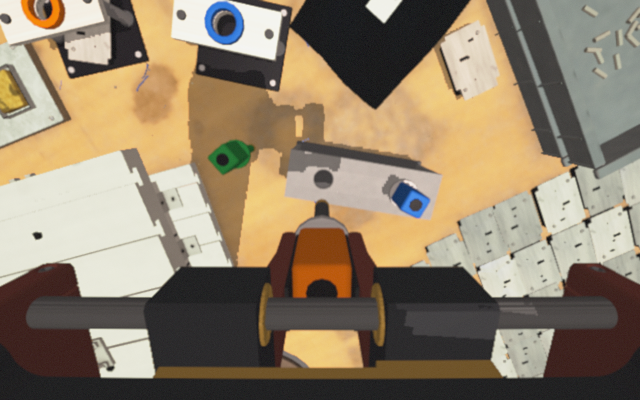

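View pics/s3.png

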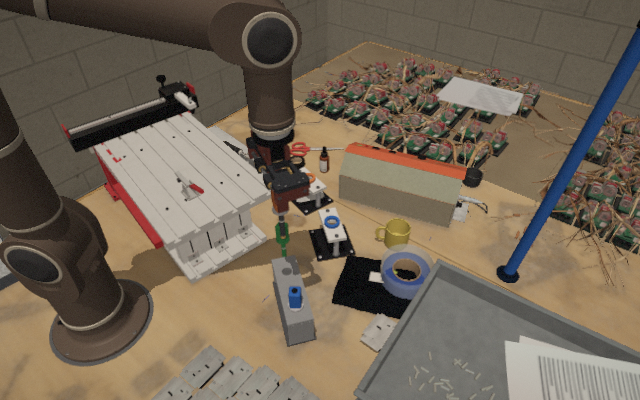

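The probe is held straight (rod at column 321), blue stays in the rack at (410,203), and the orange ring is at (42,10) in the wrist view. Before the traverse I'll check the table's edge next to the bridge.

```bash
python3 - <<'E'
from h import *
np.set_printoptions(precision=4,suppress=True)
i,c=load('scene0')
for p in [(371,182),(360,270),(346,395)]: print(onz(c,*p,.2))
E
```

```text
[0.492  0.0704 0.2   ]
[0.4145 0.3025 0.2   ]
[0.3426 0.5105 0.2   ]
```

>>> send_rows(deltas=[[[0,25,-40],0],[[0,50,-80],0],[[0,75,-120],0],[[0,100,-160],0],[[0,125,-200],0]])

```text
time: 5.85
ee_pos: [0.5649, 0.1118, 0.4842]
eef_rot: [[-0.002, 0.999, 0.054], [-0.0, 0.054, -0.999], [-1.0, -0.002, 0.0]]
wrist_force: [1.1, -0.4, -0.3]
width: 0.026
```

>>> send_rows(deltas=[[[0,20,-35],0],[[0,40,-70],0],[[0,60,-95],0],[[0,70,-109],0],[[0,70,-109],0]])

```text
time: 6.48
ee_pos: [0.6284, 0.224, 0.4843]
eef_rot: [[-0.002, 0.998, 0.055], [-0.0, 0.055, -0.998], [-1.0, -0.002, 0.0]]
wrist_force: [0.2, -0.2, -0.8]
width: 0.0257
```

>>> send_rows(deltas=[[[0,0,0],0],[[0,0,0],0]])

```text
time: 6.72
ee_pos: [0.6283, 0.222, 0.486]
eef_rot: [[0.001, 0.999, 0.052], [-0.001, 0.052, -0.999], [-1.0, 0.0, 0.001]]
wrist_force: [-0.5, 0.1, -1.3]
width: 0.0258
```

```bash
python3 - <<'E'
from h import *
np.set_printoptions(precision=4,suppress=True)
s=read_state(); R=s['eef_rot'];p=s['ee_pos'];print(s['time'],p,R,s['wrist_force'],s['width'],s['joint_positions'])
for n,f in(('wrist','w4'),('side','s4'),('scene','c4')):snap(n,f)
E
```

```text
6.725 [0.6283 0.222  0.486 ] [[ 0.0005  0.9986  0.0523]
 [-0.0007  0.0523 -0.9986]
 [-1.      0.0005  0.0007]] [-0.5243  0.1244 -1.2601] 0.025811476154163696 [  -4.1121   27.8984  -30.2658   76.9765   13.9606   78.7771 -121.1653]
```

View pics/w4.png

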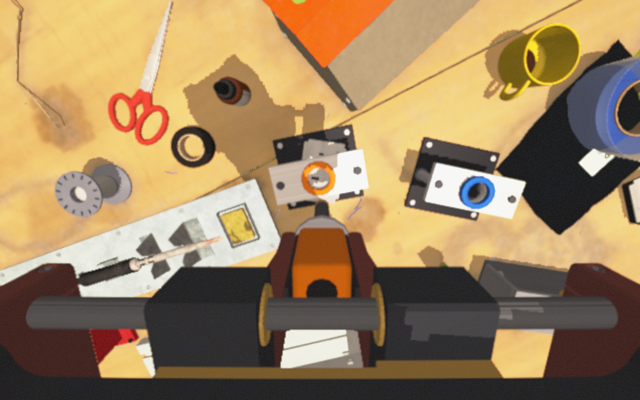

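View pics/s4.png

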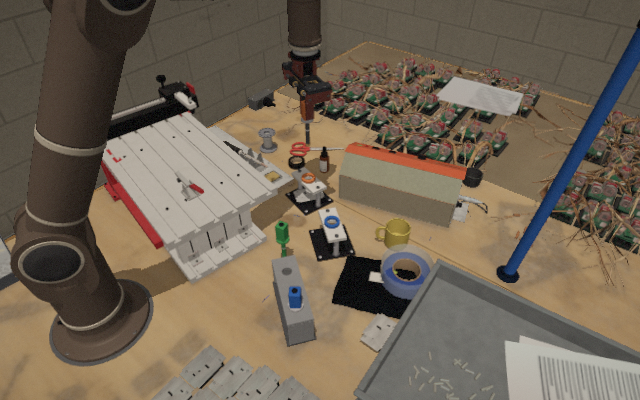

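View pics/c4.png

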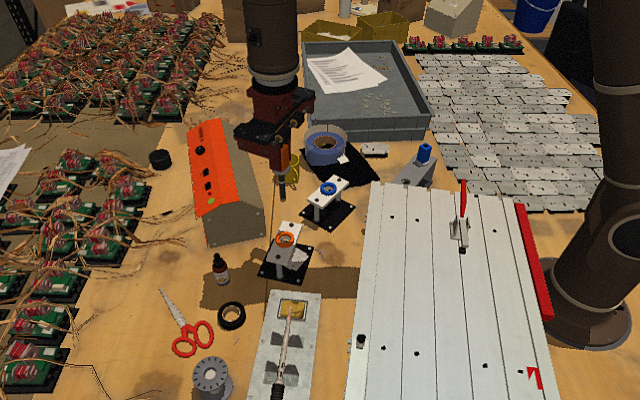

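The orange ring is fully visible at (318,178) in the wrist view, just beyond the rod tip at (321,208). I'll measure the ring and the rod.

```bash
cat >> h.py <<'E'
def ring(f,box,lo=(4,140,90),hi=(18,255,255)):
    im,c=load(f); x0,y0,x1,y1=box
    hsv=cv2.cvtColor(im,cv2.COLOR_RGB2HSV); m=cv2.inRange(hsv,lo,hi); mm=np.zeros_like(m); mm[y0:y1,x0:x1]=m[y0:y1,x0:x1]
    cs,_=cv2.findContours(mm,cv2.RETR_EXTERNAL,cv2.CHAIN_APPROX_NONE)
    q=cv2.convexHull(np.vstack([k for k in cs if len(k)>4]))
    P=np.array([onz(c,*p,.09)[:2] for p in q[:,0].astype(float)])
    w=[onz(c,*p,.09)[:2] for p in np.argwhere(mm>0)[:,::-1].astype(float)]
    (cx,cy),r=cv2.minEnclosingCircle(P.astype(np.float32)*1000)
    return np.mean(w,0),(cx,cy,r),P.max(0)-P.min(0)
E
python3 - <<'E'
from h import *
np.set_printoptions(precision=4,suppress=True)
print(ring('w4',(295,150,345,205)))
print(ring('side0',(296,168,320,188)),ring('scene0',(268,225,300,252)))
s=read_state();R=s['eef_rot'];p=s['ee_pos'];im,c=load('w4')
for d in (163+115,163+25,163+30+40): print(d,proj(c,p+R[:,0]*d/1000))
b=cv2.imread('pics/w4.png')[130:300,250:390]
cv2.imwrite('pics/zf.png',cv2.resize(b,None,fx=4,fy=3.5,interpolation=cv2.INTER_CUBIC))
E
```

```text
(array([0.6291, 0.2291]), (624.4396362304688, 224.85614013671875, 25.51651382446289), array([0.0497, 0.0397]))
(array([0.6257, 0.2203]), (626.7630615234375, 219.931640625, 23.432565689086914), array([0.0427, 0.0468])) (array([0.641 , 0.2279]), (638.5206909179688, 223.79470825195312, 46.86759948730469), array([0.0922, 0.071 ]))
278 [321.243  204.2851]
188 [321.2881 245.3908]
233 [321.2612 220.8766]
```

View pics/zf.png

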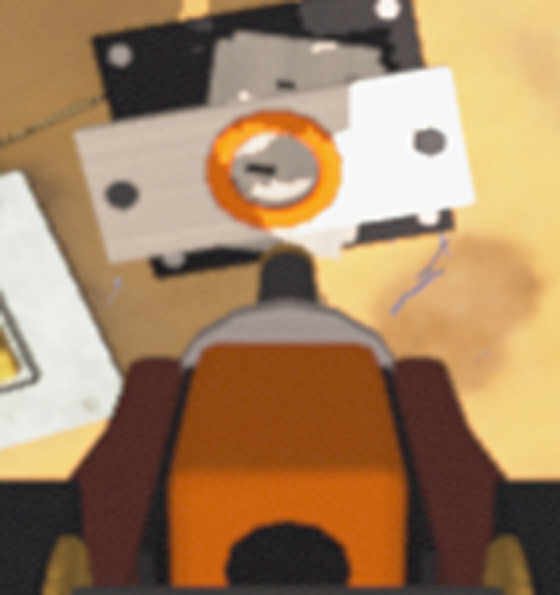

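```bash
python3 - <<'E'
from h import *
np.set_printoptions(precision=4,suppress=True)
im,c=load('w4')
U=lambda x,y:(250+(x+.5)/4-.5,130+(y+.5)/3.5-.5)
for n,p in dict(left=(207,168),right=(341,168),bot=(274,226),itop=(274,131),otop=(274,109),plateA=(122,194),plateB=(430,141),inl=(230,170),inr=(320,170)).items(): print(n,onz(c,*U(*p),.08 if 'plate' in n else .09))
A=onz(c,*U(122,194),.08);B=onz(c,*U(430,141),.08);print((A+B)/2, np.linalg.norm(A-B))
im,c=load('scene0');im2,c2=load('side0')
S=lambda x,y:(240+(x+.5)/3.5-.5,130+(y+.5)/3.5-.5)
D=lambda x,y:(230+(x+.5)/2.8-.5,140+(y+.5)/2.8-.5)
print('bolts',[onz(c,*S(*p),.08) for p in[(180,331),(134,444)]],[onz(c2,*D(*p),.08) for p in[(194,86),(246,133)]])
E
```

```text
left [0.6286 0.2471 0.09  ]
right [0.6308 0.2055 0.09  ]
bot [0.6085 0.2253 0.09  ]
itop [0.6429 0.227  0.09  ]
otop [0.6506 0.2274 0.09  ]
plateA [0.6156 0.2746 0.08  ]
plateB [0.6403 0.1774 0.08  ]
inl [0.6282 0.2399 0.09  ]
inr [0.6297 0.212  0.09  ]
[0.6279 0.226  0.08  ] 0.10022494351980141
bolts [array([0.6425, 0.1755, 0.08  ]), array([0.6174, 0.2733, 0.08  ])] [array([0.6155, 0.2762, 0.08  ]), array([0.6399, 0.1775, 0.08  ])]
```

Ring centre: bolts give (0.628, 0.226), and the rims agree at (0.629, 0.226). The bolt spacing of 100.2 mm matches. I'll centre and lower until the tip is about 20 mm above the rim, then look again.

>>> send_rows(deltas=[[[20,1.0,-3.9],0],[[40,1.0,-3.9],0],[[60,1.0,-3.9],0],[[80,1.0,-3.9],0],[[98,1.0,-3.9],0]])

```text
time: 7.5
ee_pos: [0.6289, 0.2272, 0.3855]
eef_rot: [[-0.001, 0.999, 0.054], [-0.0, 0.054, -0.999], [-1.0, -0.001, 0.0]]
wrist_force: [-0.6, 0.2, -1.4]
width: 0.0259
```

>>> send_rows(deltas=[[[0,0,0],0],[[0,0,0],0],[[0,0,0],0]])

```text
time: 7.88
ee_pos: [0.6294, 0.2274, 0.3886]
eef_rot: [[0.001, 0.999, 0.054], [0.001, 0.054, -0.999], [-1.0, 0.001, -0.001]]
wrist_force: [0.7, -0.3, -1.1]
width: 0.026
```

```bash
python3 - <<'E'
from h import *
np.set_printoptions(precision=4,suppress=True)
s=read_state(); R=s['eef_rot'];p=s['ee_pos'];print(s['time'],p,R,s['wrist_force'],s['width'])
V=[]
for n,f,b in(('wrist','w5',(250,100,390,240)),('side','s5',(280,110,340,170+30)),('scene','c5',(255,170,325,270))):
    snap(n,f);print(f,proj(load(f)[1],p+R[:,0]*.278),proj(load(f)[1],p+R[:,0]*.218))
    x0,y0,x1,y1=b;cv2.imwrite('pics/z'+f+'.png',cv2.resize(cv2.imread('pics/'+f+'.png')[y0:y1,x0:x1],None,fx=(4 if n=='wrist' else 6),fy=(4 if n=='wrist' else 6),interpolation=cv2.INTER_CUBIC))
E
```

```text
7.875 [0.6294 0.2274 0.3886] [[ 0.0015  0.9986  0.0537]
 [ 0.0006  0.0537 -0.9986]
 [-1.      0.0015 -0.0005]] [ 0.7179 -0.2974 -1.145 ] 0.025952405404765615
w5 [321.9876 204.4248] [322.1807 228.0843]
s5 [308.3659 170.4837] [307.894  154.4472]
c5 [283.452 231.936] [282.1731 213.538 ]
```

View pics/zw5.png

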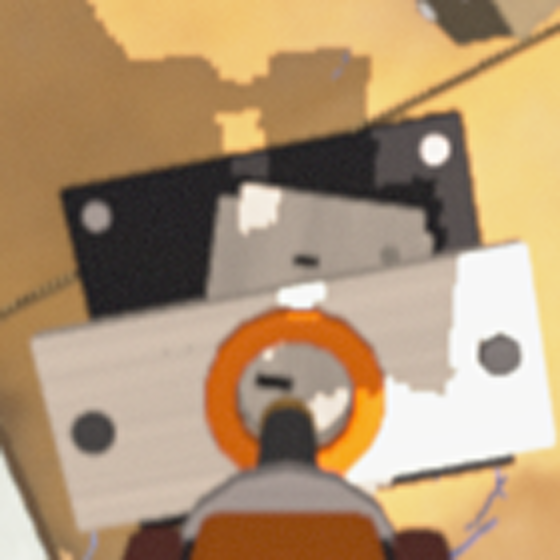

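View pics/zs5.png

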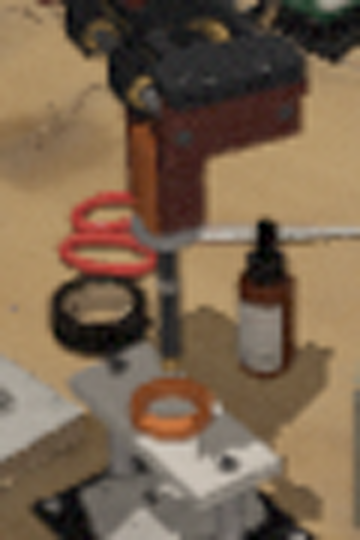

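View pics/zc5.png

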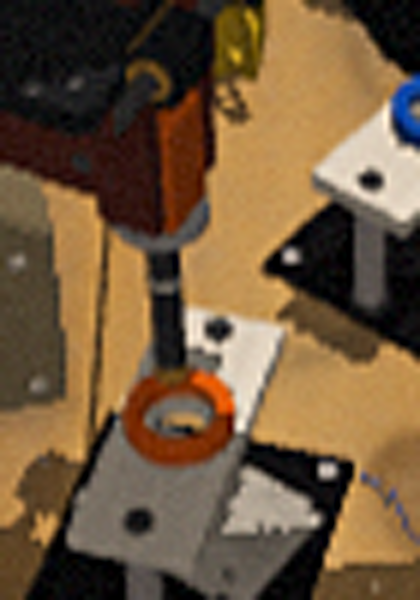

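```bash
python3 - <<'E'
from h import *
np.set_printoptions(precision=4,suppress=True)
s=read_state();R=s['eef_rot'];p=s['ee_pos']
w,cw=load('w5');_,cs=load('s5');_,cc=load('c5')
W=lambda x,y:(250+(x+.5)/4-.5,100+(y+.5)/4-.5)
D=lambda x,y:(280+(x+.5)/6-.5,110+(y+.5)/6-.5)
S=lambda x,y:(255+(x+.5)/6-.5,170+(y+.5)/6-.5)
A=onz(cw,*W(94,432),.08);B=onz(cw,*W(499,354),.08);print('w bolts',A,B,(A+B)/2)
for n,q in dict(l=(206,388),r=(385,388),top=(292,308),itop=(292,342)).items():print(n,onz(cw,*W(*q),.09))
print('tip far edge pred',proj(cw,p+R[:,0]*.278+R[:,1]*.006),'seen',W(288,400))
print('tip wrist world', onz(cw,*W(288,400),p[2]-.278)-R[:,1]*.006)
A=onz(cs,*D(118,364),.08);B=onz(cs,*D(229,462),.08);print('side bolts',A,B,(A+B)/2)
A=onz(cc,*S(218,328),.08);B=onz(cc,*S(138,520),.08);print('scene bolts',A,B,(A+B)/2)
print('side ring',onz(cs,*D(172,403),.09),'scene ring',onz(cc,*S(180,415),.09))
print('tip pix pred side',proj(cs,p+R[:,0]*.278),'seen',D(171,367),'scene',proj(cc,p+R[:,0]*.278),S(173,376))
print('tip side/scene onz',onz(cs,*D(171,367),p[2]-.278),onz(cc,*S(173,376),p[2]-.278), meet(cs,D(171,367),cc,S(173,376)))
print('band',meet(cs,D(168,288),cc,S(163,286)), 'pred',p+R[:,0]*.224)
E
```

```text
w bolts [0.6154 0.2747 0.08  ] [0.6402 0.1775 0.08  ] [0.6278 0.2261 0.08  ]
l [0.6306 0.2471 0.09  ]
r [0.6328 0.2053 0.09  ]
top [0.6506 0.2281 0.09  ]
itop [0.6426 0.2276 0.09  ]
tip far edge pred [322.212  197.9177] seen (321.625, 199.625)
tip wrist world [0.628  0.2278 0.1103]
side bolts [0.6165 0.2765 0.08  ] [0.6415 0.1799 0.08  ] [0.629  0.2282 0.08  ]
scene bolts [0.6428 0.1758 0.08  ] [0.6184 0.2731 0.08  ] [0.6306 0.2244 0.08  ]
side ring [0.6273 0.2233 0.09  ] scene ring [0.627 0.229 0.09 ]
tip pix pred side [308.3288 170.6214] seen (308.0833333333333, 170.75) scene [283.5833 232.0051] (283.4166666666667, 232.25)
tip side/scene onz [0.6287 0.227  0.1103] [0.6295 0.2282 0.1103] (array([0.6293, 0.2279, 0.1098]), np.float64(0.0008129017011226237))
band (array([0.6297, 0.2287, 0.1591]), np.float64(0.002046237681778357)) pred [0.6295 0.2273 0.1643]
```

Tip and ring agree to about 1.5 mm, mostly in y. I'll correct that and lower most of the way.

>>> send_rows(deltas=[[[0,0,1.4],0],[[15,0,1.4],0],[[30,0,1.4],0],[[45,0,1.4],0],[[60,0,1.4],0]])

```text
time: 8.65
ee_pos: [0.6292, 0.2257, 0.326]
eef_rot: [[-0.001, 0.999, 0.054], [-0.0, 0.054, -0.999], [-1.0, -0.001, 0.0]]
wrist_force: [0.7, -0.1, -1.0]
width: 0.0256
```

>>> send_rows(deltas=[[[0,0,0],0],[[0,0,0],0],[[0,0,0],0],[[0,0,0],0]])

```text
time: 9.15
ee_pos: [0.6294, 0.2259, 0.3282]
eef_rot: [[0.001, 0.999, 0.054], [0.0, 0.054, -0.999], [-1.0, 0.001, -0.0]]
wrist_force: [-0.6, 0.1, -0.2]
width: 0.0257
```

```bash
python3 - <<'E'
from h import *
np.set_printoptions(precision=4,suppress=True)
s=read_state(); R=s['eef_rot'];p=s['ee_pos'];print(s['time'],p,R,s['wrist_force'],s['width'])
for n,f,b in(('wrist','w6',(250,100,390,240)),('side','s6',(280,120,340,200)),('scene','c6',(255,170,325,270))):
    snap(n,f);print(f,proj(load(f)[1],p+R[:,0]*.278),proj(load(f)[1],p+R[:,0]*.224))
    x0,y0,x1,y1=b;cv2.imwrite('pics/z'+f+'.png',cv2.resize(cv2.imread('pics/'+f+'.png')[y0:y1,x0:x1],None,fx=(4 if n=='wrist' else 6),fy=(4 if n=='wrist' else 6),interpolation=cv2.INTER_CUBIC))
E
```

```text
9.15 [0.6294 0.2259 0.3282] [[ 0.0009  0.9986  0.0537]
 [ 0.0003  0.0537 -0.9986]
 [-1.      0.0009 -0.0002]] [-0.5693  0.1251 -0.2184] 0.02574031510150333
w6 [321.9586 204.4009] [322.1214 225.1185]
s6 [308.931  185.9609] [308.5427 172.4466]
c6 [285.0673 248.3868] [284.0257 233.3577]
```

View pics/zw6.png

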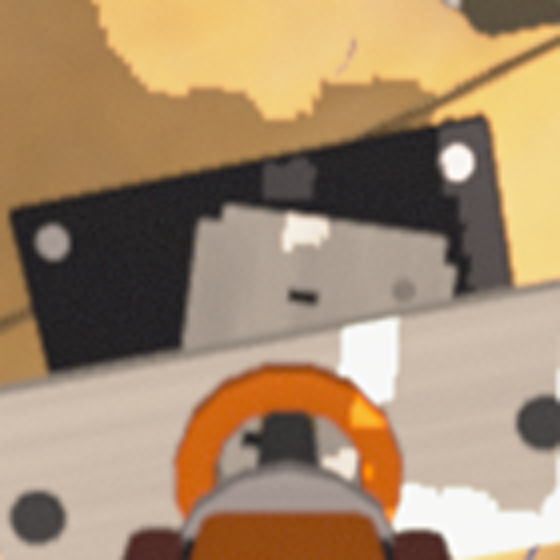

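View pics/zs6.png

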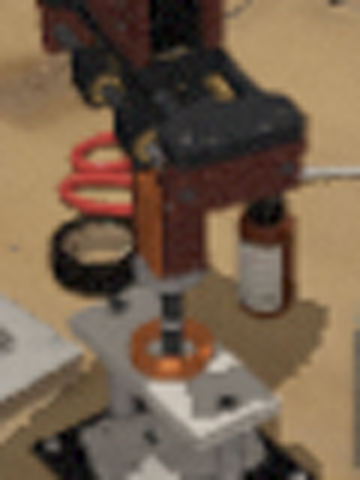

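View pics/zc6.png

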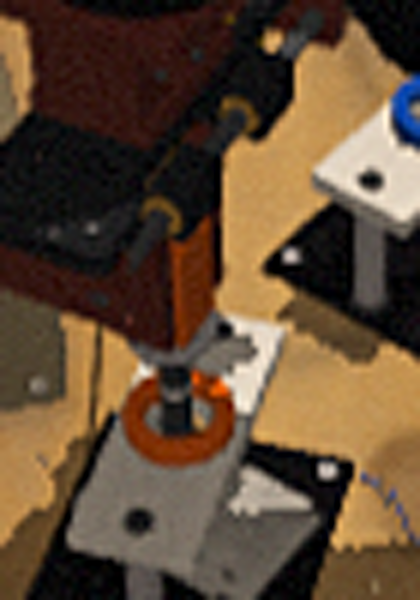

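Rod is inside the bore and centred in all three views: wrist column 288 against ring 290 (4x zoom), side 173 against 172, scene 177 against 179 (6x zoom). I'll do the final 14.5 mm slowly, after checking the bolts for the fore-aft direction.

```bash
python3 - <<'E'
from h import *
np.set_printoptions(precision=4,suppress=True)
w,cw=load('w6')
W=lambda x,y:(250+(x+.5)/4-.5,100+(y+.5)/4-.5)
A=onz(cw,*W(37,517),.08);B=onz(cw,*W(543,423),.08);print('w bolts',A,B,(A+B)/2)
for n,q in dict(l=(176,462),r=(403,462),il=(219,455),ir=(363,455),itop=(290,408)).items():print(n,onz(cw,*W(*q),.09))
E
```

```text
w bolts [0.6152 0.2752 0.08  ] [0.6398 0.1774 0.08  ] [0.6275 0.2263 0.08  ]
l [0.6313 0.2473 0.09  ]
r [0.6336 0.205  0.09  ]
il [0.6331 0.2393 0.09  ]
ir [0.6345 0.2126 0.09  ]
itop [0.6429 0.2266 0.09  ]
```

>>> send_rows(deltas=[[[4,0,0],0],[[8,0,0],0],[[12,0,0],0],[[14.5,0,0],0],[[14.5,0,0],0]])

```text
time: 9.93
ee_pos: [0.6292, 0.2258, 0.3128]
eef_rot: [[-0.0, 0.999, 0.054], [-0.0, 0.054, -0.999], [-1.0, -0.0, 0.0]]
wrist_force: [0.3, 0.4, -1.7]
width: 0.0254
```

>>> send_rows(deltas=[[[0,0,0],0],[[0,0,0],0],[[0,0,0],0],[[0,0,0],0]])

```text
time: 10.42
ee_pos: [0.6293, 0.2258, 0.3132]
eef_rot: [[0.0, 0.999, 0.054], [0.0, 0.054, -0.999], [-1.0, 0.0, -0.0]]
wrist_force: [-1.1, -1.1, -1.1]
width: 0.0259
```

```bash
python3 - <<'E'
from h import *
np.set_printoptions(precision=4,suppress=True)
s=read_state(); R=s['eef_rot'];p=s['ee_pos'];print(s['time'],p,R,s['wrist_force'],s['width'])
for n,f,b in(('wrist','w7',(250,140,390,260)),('side','s7',(280,120,340,200)),('scene','c7',(255,170,325,270))):
    snap(n,f);print(f,proj(load(f)[1],p+R[:,0]*.278),proj(load(f)[1],p+R[:,0]*.224))
    x0,y0,x1,y1=b;cv2.imwrite('pics/z'+f+'.png',cv2.resize(cv2.imread('pics/'+f+'.png')[y0:y1,x0:x1],None,fx=(4 if n=='wrist' else 6),fy=(4 if n=='wrist' else 6),interpolation=cv2.INTER_CUBIC))
print(read_state()['ee_pos'],read_state()['joint_velocities'])
E
```

```text
10.425 [0.6293 0.2258 0.3132] [[ 0.0002  0.9986  0.0538]
 [ 0.      0.0538 -0.9986]
 [-1.      0.0002 -0.    ]] [-1.0714 -1.0815 -1.0793] 0.025906793855261807
w7 [321.9551 204.3872] [322.12  225.108]
s7 [308.9576 189.6378] [308.5838 176.3248]
c7 [285.4872 252.3643] [284.4563 237.6631]
[0.6293 0.2258 0.3132] [-0.0128  0.0968  0.0168 -0.0431 -0.0562 -0.0844 -0.0075]
```

View pics/zw7.png

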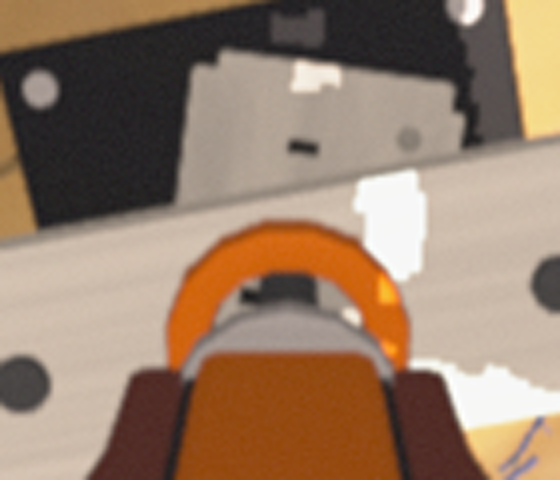

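View pics/zs7.png

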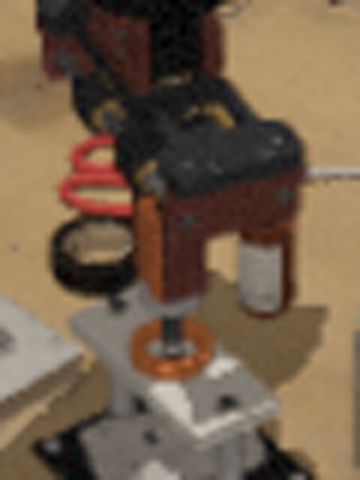

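View pics/zc7.png

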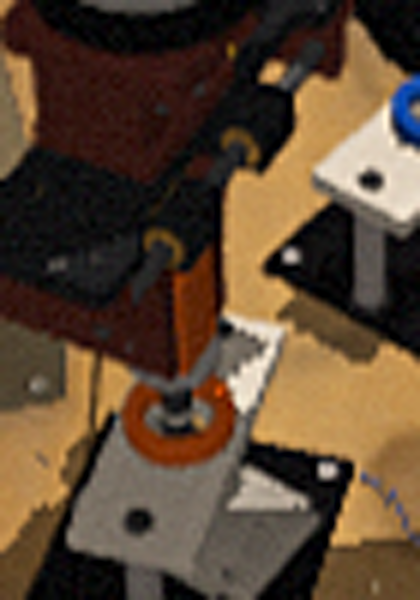

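Band sits at the rim within 0.5 mm (TCP z 0.3132 against the wanted 0.3137). I'll raise it 0.5 mm, let it settle and check for stillness.

>>> send_rows(deltas=[[[-0.5,0,0],0],[[-0.5,0,0],0],[[-0.5,0,0],0],[[-0.5,0,0],0],[[-0.5,0,0],0]])

```text
time: 11.2
ee_pos: [0.6293, 0.2258, 0.3136]
eef_rot: [[-0.0, 0.999, 0.054], [-0.0, 0.054, -0.999], [-1.0, -0.0, 0.0]]
wrist_force: [-0.5, 0.2, -1.8]
width: 0.0254
```

>>> send_rows(deltas=[[[0,0,0],0],[[0,0,0],0],[[0,0,0],0],[[0,0,0],0],[[0,0,0],0]])

```text
time: 11.82
ee_pos: [0.6293, 0.2258, 0.3137]
eef_rot: [[0.0, 0.999, 0.054], [-0.0, 0.054, -0.999], [-1.0, 0.0, 0.0]]
wrist_force: [-0.7, 0.3, -1.7]
width: 0.0258
```

```bash
python3 - <<'E'
from h import *
s=read_state(); print(s['time'],s['ee_pos'],s['wrist_force'],s['width'],abs(s['joint_velocities']).max())
finish_job()
E
```

```text
11.825 [0.62928775 0.2258166  0.31365723] [-0.70648132  0.29660811 -1.71393273] 0.025771087472844647 0.1109751859425601
the job is handed in; nothing more can be done
```

The job is done and handed in at 11.8 s. The module was under the orange bridge, so I took the orange probe and lowered it through the orange ring. The arm is still holding it there.

- **Depth:** the tool flange ended at z = 0.3137 m. From the height at which I gripped it, that puts the white band at the ring's rim (90 mm) and the tip about 10 mm above the module. The side view agreed to within about a pixel (3–4 mm).
- **Centring:** the rod is within about 1 mm of the bore centre in the three views. The cameras' separate measurements of the ring centre differed by up to about 3 mm; the bore leaves 8 mm around the rod.
- **Hold:** the probe is upright and still, gripped at 30 N with 25.8 mm measured between the fingers on the 26 mm handle. The wrist force stayed under 3 N in every reading, with no sign of contact.
- **Other things:** I did not go near the green look-alike or the loose objects. The last full views showed the blue probe still in the rack. The module looked unmoved in the last close-ups.

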